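Lay the second course of a firebrick heat shield

ROBOT

A 7-joint arm with a two-finger parallel gripper is mounted at the origin on the work surface. World frame = base frame: x ahead of the robot, y to its left, z up, the work surface at z = 0. Lengths are in mm, angles in rad, forces in N, time in s.
With the tool pointing down it reaches from about 425 to 1025 mm from the base axis. Payload 3.6 kg.
Tool frame: the origin (TCP) lies midway between the tips of the shut fingers; the grasp point (between the pads) lies arm.grip_point_offset behind it (arm.grip_point_offset is the distance from the TCP to the grasp point, in mm); x points along the fingers, y is the direction in which the jaws open and shut, and the axes are right-handed (so a half turn about x gives the same grasp; the last joint's range is limited). The gripper opens to 85 mm and grips with 20 to 120 N. Pads are 22 mm wide; open, the fingers measure 114 mm over their backs; the gripper's body (76 mm by 85 mm) begins 54 mm behind the grasp point. The pads swing forward as they close: fully open they stand 13 mm farther back than shut.
Start: joints at [1.153, 0.591, 0.048, 1.609, -0.033, 0.943, -0.034], TCP at [231.362, -687.096, 203.902] pointing down, gripper open.
Joint ranges: [-2.69, 2.69], [-0.47, 2.24], [-1.27, 1.36], [0.19, 2.51], [-1.53, 4.68], [0.08, 2.07], [-3.09, 3.09]. Speed limits (rad/s): [2.57, 2.57, 3.14, 3.14, 3.14, 3.14, 3.14].

INTERFACE

Orientations are given as a unit quaternion [x, y, z, w].
In Python, from bench import arm gives the robot as it stands.
- The arm moves only by the tool move_arm, never from a script. Its arguments are lists of equal length, an entry for each row: "fingers": the finger opening in cm, from 0 to 8.54; "offset": the shift along the tool's x, y, z in cm, a list of three; "rot": the turn, a rotation vector about the tool's x, y, z in degrees, a list of three. In form: {"fingers": [fingers, ...], "offset": [[dx, dy, dz], ...], "rot": [[rx, ry, rz], ...]}. A call has 1 to 10 rows; each row is the pose to reach, as a shift and turn from the pose commanded when the call began, along the tool's axes at that moment; what a row does not reach only later rows make up. A row lasts 1/8 s, in which the tool goes at most 62.5 mm and 10.7 degrees, less where a joint would pass 70% of its speed; a pose out of reach is approached as far as the arm can. A call with a gripper value outside its range is refused whole. The fingers move at their own pace and stop on an object; "force" is the grip in N (left out, the last holds). Time passes only in rows, so rows that repeat a pose let the fingers close. It gives the time, the measured TCP pose, the force and the opening at its end, in the units of the state.
- arm.read_state(): the state, without advancing time (a new reading comes with each control period).
- arm.capture(name): name is "side" or "top"; returns the picture (420x560x3 uint8, red, green, blue); there is no depth.
- arm.get_calibration(name): a dict with "K" (3x3 intrinsics, pixels), "k1" (the pictures are not rectified: a ray, as slopes to the right and down, at radius r is drawn at 1 + k1 r^2 times it, then the intrinsics apply), "camera_from_world" (4x4, takes a point from world to camera coordinates). Camera axes: x right, y down, z forward; pixel columns grow to the right and rows downward; lengths in mm; the calibration is good to about 2 mm. A picture is of the moment at which its call begins. get_calibration takes no time and is no camera call.
- arm.close_job(): hands the job in, once; it reports no verdict.
The state is a dict: "time": time; "joints": joint angles; "qvel": joint speeds; "joint_torque": joint torques, N m; "eef_pos": TCP position; "tcp_rot": TCP orientation; "contact_force": force on the tool from outside, world axes, zero at the start; "wrist_torque": the same for the moment, N m; "width": finger opening in mm.
Only numpy, scipy, OpenCV 4.12 (cv2) and the standard library are available. Lean on these libraries where they do the work, as an engineer would, in place of code of your own. Each camera call takes 0.05 s, during which the arm holds its last target. There are 200 camera calls.

TASK

Carry on the little firebrick heat shield on the soldering bench: lay the two loose full-size bricks flat on the lower course, lined up with it, one centred over each of its two open joints so that each brick bridges the two bricks below. Set them down rather than dropping them, and leave the half brick where it lies.

Things in the scene. Friction and masses are not known exactly. Their poses are not given: they have to be found in the camera images.
- course: Lower course, fixed: three off-white firebricks in a row, each 115 long, 55 wide, 40 mm high, with two open 15 mm joints, on a dark steel strip 85 x 400 x 12 mm. Origin: strip's underside centre, on the bench below the middle brick; y along the row, x across, z up. Flat brick tops 52 mm above the origin; joint centres at x = 0, y = +65 and -65 mm. Stands beyond the loose bricks.
- brick_a: Loose full-size off-white firebrick like those in the course: 115 mm long (y axis), 55 wide (x), 40 high (z), about 0.18 kg. Origin: centre of its underside. Lies flat on the bench between robot and course, in a loose row with the other full brick, the half brick and a thin slab (a full brick's outline but only 14 mm thick, not to be used).
- brick_b: The other loose full-size firebrick, identical to brick_a: 115 mm long (y), 55 mm wide (x), 40 mm high (z), origin at the centre of its underside. Either brick may go over either joint.
- half_brick: A half brick of the same material, 55 x 55 mm and 40 mm high, lying on the bench in the same loose row. Origin: centre of its underside. Not to be used; leave it where it lies.
Not all that is in view belongs to the job. Leave any turquoise look-alike of the brick_a alone. Leave any green look-alike of the brick_b alone.

How it is judged (in metres and radians):
At the end, for the whole second after the job is handed in: A full brick rests over each joint of the course: centre within 15 mm of the joint along and across the row, underside within 5 mm of the course's top, tilt under 0.1 rad, length within 10 degrees of the row, nearly still; the half brick within 30 mm of its start (((x of brick_a in the frame of course between -0.015 and 0.015 m and y of brick_a in the frame of course between 0.05 and 0.08 m and z of brick_a in the frame of course between 0.047 and 0.057 m and x of brick_b in the frame of course between -0.015 and 0.015 m and y of brick_b in the frame of course between -0.08 and -0.05 m and z of brick_b in the frame of course between 0.047 and 0.057 m) or (x of brick_a in the frame of course between -0.015 and 0.015 m and y of brick_a in the frame of course between -0.08 and -0.05 m and z of brick_a in the frame of course between 0.047 and 0.057 m and x of brick_b in the frame of course between -0.015 and 0.015 m and y of brick_b in the frame of course between 0.05 and 0.08 m and z of brick_b in the frame of course between 0.047 and 0.057 m)) and angle between the y axis of each of brick_a, brick_b and the y axis of course, either way round below 0.175 rad and angle between each of brick_a, brick_b's own z axis and vertical below 0.1 rad and linear speed of each of brick_a, brick_b below 0.02 m/s and distance of half_brick from where it was at the start of the episode below 0.03 m); the robot touches nothing.
It fails at once if brick_a is dropped (falls free faster than 0.6 m/s, a fall of about 20 mm) (linear speed of brick_a above 0.6 m/s and contact force between the fingers and brick_a below 0.05 N).
It fails at once if brick_b is dropped (falls free faster than 0.6 m/s, a fall of about 20 mm) (linear speed of brick_b above 0.6 m/s and contact force between the fingers and brick_b below 0.05 N).
It fails at once if the half brick is moved more than 30 mm (distance of half_brick from where it was at the start of the episode above 0.03 m).
It also fails if it takes over 46 s, if anything falls off the work surface, if the arm or the gripper's body presses on something with over 40 N, if the wrist force passes 120 N, or if a joint passes its speed limit or range.

## Working session

There is one attempt and no reset: what is moved stays moved. The work goes in short steps, Python scripts to look and compute and a tool call to move; the robot and the scene stay as the last step left them, time stands still between calls to the robot, and variables do not carry over. Pictures are saved under pics/ and viewed, about 8 in all and at most 12, crops included, and the job is handed in when it is done.

Besides the shell and the picture viewer there is one more tool, called after "Request:" in YAML: its name, and indented under it one key for each argument. move_arm: Moves the arm, as the interface text tells. Its arguments: {"type":"object","properties":{"fingers":{"type":"array"},"offset":{"type":"array"},"rot":{"type":"array"},"force":{"type":"number"}},"required":["fingers","offset","rot"]}

```bash
mkdir -p pics; python3 - <<'E'
from bench import arm
import cv2, numpy as np
print(arm.read_state()); print(arm.grip_point_offset)
for n in("top","side"):
    im=arm.capture(n); cv2.imwrite(f"pics/{n}0.png",im[:,:,::-1])
    c=arm.get_calibration(n); print(n,c)
E
```

```text
{'time': 0.0, 'joints': array([ 1.15248511,  0.59213926,  0.04829347,  1.60981885, -0.03331399,
        0.94271603, -0.03368713]), 'qvel': array([ 9.94506819e-04, -1.74221641e-03, -1.26890333e-04,  3.15809824e-04,
       -5.62247546e-04, -5.31310663e-04, -1.98389478e-05]), 'joint_torque': array([-9.36122706e-04, -5.48679328e+01,  1.54633105e+00, -1.98123568e+01,
        9.50931368e-03,  8.75977246e-03,  2.01576961e-05]), 'eef_pos': array([ 231.09507336, -686.2413225 ,  202.72763561]), 'tcp_rot': array([-0.69762668, -0.11515228,  0.69796623, -0.11357868]), 'contact_force': array([-0.29121955,  0.14540453, -0.40299158]), 'wrist_torque': array([0.05588412, 0.01672865, 0.00850091]), 'width': 85.35363276637392}
18.700000000000003
top {'K': array([[429.266177  ,   0.        , 289.8192291 ],
       [  0.        , 429.266177  , 210.10344774],
       [  0.        ,   0.        ,   1.        ]]), 'k1': -0.13316064011273207, 'camera_from_world': array([[ 2.15659928e-02, -9.99754875e-01, -5.00983125e-03,
        -1.48546474e+01],
       [-9.94168620e-01, -2.09153754e-02, -1.05788953e-01,
         5.06862678e+02],
       [ 1.05658239e-01,  7.26206082e-03, -9.94375985e-01,
         8.78918127e+02],
       [ 0.00000000e+00,  0.00000000e+00,  0.00000000e+00,
         1.00000000e+00]])}
side {'K': array([[532.96942291,   0.        , 277.60305332],
       [  0.        , 532.96942291, 213.28147924],
       [  0.        ,   0.        ,   1.        ]]), 'k1': 0.023529660894965332, 'camera_from_world': array([[-9.96066763e-01, -8.55146748e-02,  2.32000921e-02,
         4.70997730e+02],
       [-6.99219380e-02,  5.97783608e-01, -7.98602329e-01,
         7.86740843e+01],
       [ 5.44235837e-02, -7.97083432e-01, -6.01411735e-01,
         1.08727517e+03],
       [ 0.00000000e+00,  0.00000000e+00,  0.00000000e+00,
         1.00000000e+00]])}
```

View pics/top0.png

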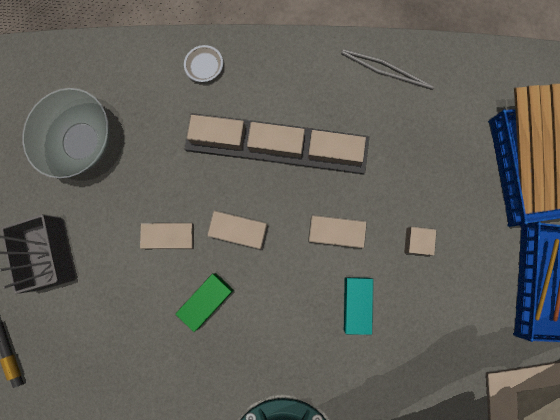

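View pics/side0.png

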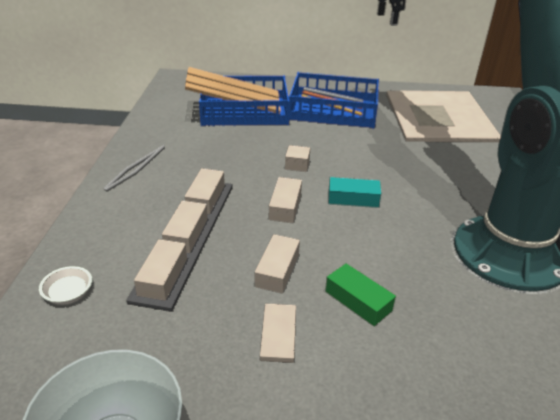

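Candidates in the top view are the slab at (166,236), thin in the side view at (279,332), full bricks at (238,230) and (338,232), the half brick at (422,241), the green block at (204,302), the turquoise block at (359,306), and the course at (276,140). By the description I choose (238,230) and (338,232). Next I measure the top faces and check them in a close crop.

```bash
cat > h.py <<'E'
import numpy as np, cv2
from bench import arm
def ray(n,px,z):
    c=arm.get_calibration(n);K=c["K"];T=c["camera_from_world"]
    d=np.array([c["k1"],0,0,0,0])
    u=cv2.undistortPoints(np.float64(px).reshape(-1,1,2),K,d,criteria=(3,50,1e-10)) if False else cv2.undistortPoints(np.float64(px).reshape(-1,1,2),K,d)
    u=np.c_[u.reshape(-1,2),np.ones(len(u.reshape(-1,2)))]
    R=T[:3,:3];o=-R.T@T[:3,3];v=u@R
    return o+v*((z-o[2])/v[:,2])[:,None]
def proj(n,P):
    c=arm.get_calibration(n);T=c["camera_from_world"]
    return cv2.projectPoints(np.float64(P).reshape(-1,1,3),cv2.Rodrigues(T[:3,:3])[0],T[:3,3],c["K"],np.array([c["k1"],0,0,0]))[0].reshape(-1,2)
def faces(im,z,roi,thr=165,n="top"):
    """bright top faces in roi (x0,y0,x1,y1): centre, size, length's angle from world y"""
    m=np.zeros(im.shape[:2],np.uint8);x0,y0,x1,y1=roi
    g=(im[:,:,0]>thr)&(im[:,:,0].astype(int)-im[:,:,2]>20)
    m[y0:y1,x0:x1]=g[y0:y1,x0:x1]
    out=[]
    for c in cv2.findContours(m,cv2.RETR_EXTERNAL,cv2.CHAIN_APPROX_NONE)[0]:
        if cv2.contourArea(c)<200: continue
        P=ray(n,c,z)[:,:2]
        (cx,cy),(w,h),a=cv2.minAreaRect(P.astype(np.float32))
        if w>h: w,h,a=h,w,a+90
        a=(a+90)%180-90
        out.append((cx,cy,w,h,a,c.reshape(-1,2).mean(0)))
    return sorted(out,key=lambda o:-o[1])
E
python3 - <<'E'
from h import *
im=cv2.imread("pics/top0.png")[:,:,::-1]
for p in((238,230),(338,232),(276,138),(166,236),(338,246),(276,152)):print(p,im[p[1],p[0]])
np.set_printoptions(precision=1,suppress=True)
for z,roi in((52,(180,105,375,175)),(40,(200,205,450,265)),(14,(130,215,200,255))):
  for t in (130,165):
    print(z,t)
    for o in faces(im,z,roi,t):print(np.array(o[:5]),o[5])
cr=cv2.resize(im[100:270,130:450],None,fx=2.5,fy=2.5,interpolation=cv2.INTER_CUBIC)
cv2.imwrite("pics/crop0.png",cr[:,:,::-1])
E
```

```text
(238, 230) [168 150 132]
(338, 232) [169 151 134]
(276, 138) [172 154 134]
(166, 236) [169 151 131]
(338, 246) [79 76 70]
(276, 152) [53 47 40]
52 130
[673.  158.5  53.7 113.3  -6.9] [214.9 129.5]
[657.7  29.7  53.7 112.9  -6.8] [275.3 137.2]
[642.7 -99.8  53.6 114.   -6.6] [337.1 145.4]
52 165
[672.9 158.8  50.1 109.8  -7.2] [217.1 128.2]
[658.2  29.1  50.4 110.1  -6.2] [279.5 135.8]
[ 643.5 -100.    50.3  109.4   -6.9] [337.9 144.6]
40 130
[463.6 106.2  53.3 113.3 -12.2] [236.5 229.2]
[ 464.1 -103.6   53.5  114.    -5.7] [337.4 231.2]
[ 447.6 -282.4   53.5   53.9   84.6] [422.3 240.6]
40 165
[463.7 106.2  50.2 110.  -12.5] [239.7 228.9]
[ 464.1 -104.4   49.7  110.6   -5.8] [340.8 231.3]
[ 447.  -282.3   50.6   51.4   -5.8] [422.6 241.4]
14 130
[448.9 263.1  51.9 113.2   1.6] [165.7 235.3]
14 165
[447.8 263.1  49.7 108.8   1.6] [168.6 236. ]
```

View pics/crop0.png

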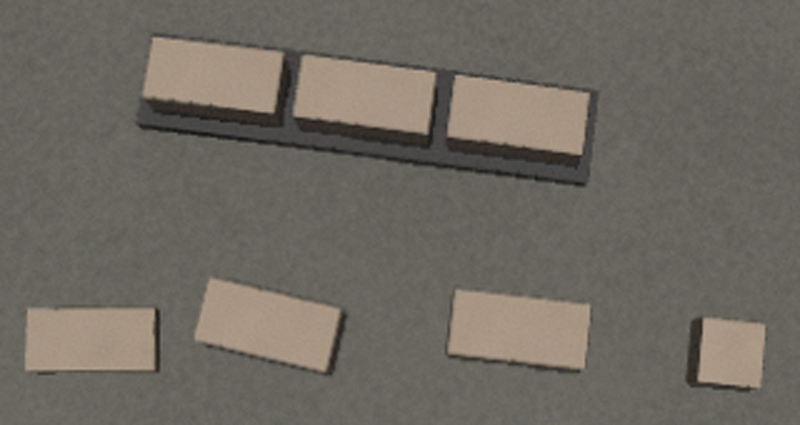

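```bash
cat >> h.py <<'E'
from scipy.spatial.transform import Rotation as Ro
def plan(pos,yaw):
    """offset (cm) and turn (deg) in tool axes to TCP pos, tool down, jaws along world x turned by yaw deg"""
    s=arm.read_state();R=Ro.from_quat(s["tcp_rot"]);best=None
    for k in(0,180):
        a=np.radians(yaw+k);x=np.array([0,0,-1.]);y=np.array([np.cos(a),np.sin(a),0])
        r=(R.inv()*Ro.from_matrix(np.c_[x,y,np.cross(x,y)])).as_rotvec(degrees=True)
        if best is None or np.linalg.norm(r)<np.linalg.norm(best):best=r
    np.set_printoptions(precision=3,suppress=True)
    print("t",s["time"],"pos",s["eef_pos"],"F",s["contact_force"],"w",s["width"],"j",s["joints"])
    print("axes x,y,z:",R.as_matrix().T.round(2).tolist())
    print("offset cm",R.inv().apply(np.array(pos)-s["eef_pos"])/10,"rot",best)
E
python3 -c "
from h import *
plan((464.3,-103.8,110),-5.8)"
```

```text
t 0.1 pos [ 231.078 -686.33   202.83 ] F [-0.437 -0.122 -0.483] w 85.61598904980201 j [ 1.153  0.592  0.048  1.61  -0.033  0.943 -0.034]
axes x,y,z: [[-0.0, 0.0, -1.0], [0.32, -0.95, -0.0], [-0.95, -0.32, 0.0]]
offset cm [  9.375 -47.741 -40.699] rot [-65.584  -0.06    0.11 ]
```

Request:
move_arm:
  fingers: [8.5,8.5,8.5,8.5,8.5,8.5,8.5,8.5,8.5,8.5]
  offset:
    - [0,-4.8,-4.1]
    - [0,-9.6,-8.2]
    - [0,-14.4,-12.3]
    - [0,-19.1,-16.3]
    - [0,-23.9,-20.4]
    - [0,-28.7,-24.4]
    - [0,-33.4,-28.5]
    - [0,-38.2,-32.6]
    - [0,-43,-36.7]
    - [0,-47.7,-40.7]
  rot:
    - [-6.5,0,0]
    - [-13,0,0]
    - [-19.5,0,0]
    - [-26,0,0]
    - [-32.5,0,0]
    - [-39,0,0]
    - [-45.6,0,0]
    - [-52,0,0]
    - [-58.6,0,0]
    - [-65.6,0,0]

```text
time: 1.35
eef_pos: [464.4, -105.3, 203.9]
tcp_rot: [-0.524, -0.475, 0.524, -0.475]
contact_force: [0.1, -0.8, -0.2]
width: 84.7
```

Request:
move_arm:
  fingers: [8.5,8.5]
  offset:
    - [0,0,0]
    - [0,0,0]
  rot:
    - [0,0,0]
    - [0,0,0]

```text
time: 1.6
eef_pos: [463.5, -107.3, 203.6]
tcp_rot: [-0.524, -0.474, 0.525, -0.474]
contact_force: [-0.4, -0.5, -0.4]
width: 84.8
```

```bash
python3 -c "
from h import *
plan((464.3,-103.8,70),-5.8)"
```

```text
t 1.6 pos [ 463.502 -107.312  203.578] F [-0.37  -0.468 -0.362] w 84.75506977164216 j [ 0.437  0.3   -0.374  2.143  0.164  0.725 -0.147]
axes x,y,z: [[-0.0, -0.0, -1.0], [0.99, -0.1, -0.0], [-0.1, -0.99, 0.0]]
offset cm [13.358  0.06  -0.363] rot [0.01  0.026 0.069]
```

Request:
move_arm:
  fingers: [8.5,8.5,8.5,8.5,8.5,8.5,8.5]
  offset:
    - [5,0,-0.3]
    - [10,0,-0.3]
    - [14,0,-0.3]
    - [17,0,-0.3]
    - [19,0,-0.3]
    - [19.8,0,-0.3]
    - [19.8,0,-0.3]
  rot:
    - [0,0,0]
    - [0,0,0]
    - [0,0,0]
    - [0,0,0]
    - [0,0,0]
    - [0,0,0]
    - [0,0,0]

```text
time: 2.48
eef_pos: [463.9, -105.2, 5.7]
tcp_rot: [-0.525, -0.474, 0.525, -0.474]
contact_force: [0.0, -0.7, -0.7]
width: 85.1
```

Request:
move_arm:
  fingers: [5.0,5.0,5.0,5.0,5.0,5.0,5.0,5.0]
  offset:
    - [0,0,0]
    - [0,0,0]
    - [0,0,0]
    - [0,0,0]
    - [0,0,0]
    - [0,0,0]
    - [0,0,0]
    - [0,0,0]
  rot:
    - [0,0,0]
    - [0,0,0]
    - [0,0,0]
    - [0,0,0]
    - [0,0,0]
    - [0,0,0]
    - [0,0,0]
    - [0,0,0]
  force: 40

```text
time: 3.48
eef_pos: [465.1, -104.4, 7.2]
tcp_rot: [0.525, 0.473, -0.524, 0.475]
contact_force: [-0.1, -0.1, 6.9]
width: 52.8
```

```bash
python3 -c "
from h import *
plan((650.2,-35.0,150),-6.8)"
```

```text
t 3.475 pos [ 465.133 -104.402    7.228] F [-0.063 -0.078  6.924] w 52.78165313941345 j [ 0.247  0.638 -0.163  2.276  0.401  0.251 -0.376]
axes x,y,z: [[0.0, -0.0, -1.0], [0.99, -0.1, 0.0], [-0.1, -0.99, 0.0]]
offset cm [-14.243  17.741  -8.769] rot [ 0.996  0.029 -0.125]
```

Request:
move_arm:
  fingers: [5.0,5.0,5.0,5.0,5.0]
  offset:
    - [-0.5,0,0]
    - [-2,0,0]
    - [-4,0,0]
    - [-4,0,0]
    - [-4,0,0]
  rot:
    - [0,0,0]
    - [0,0,0]
    - [0,0,0]
    - [0,0,0]
    - [0,0,0]

```text
time: 4.1
eef_pos: [464.2, -104.2, 46.0]
tcp_rot: [0.525, 0.474, -0.525, 0.474]
contact_force: [1.0, -0.1, -2.3]
width: 52.4
```

```bash
python3 - <<'E'
from h import *
im=arm.capture("side");cv2.imwrite("pics/s1.png",cv2.resize(im[120:330,200:420],None,fx=2.5,fy=2.5)[:,:,::-1])
plan((650.2,-35.0,150),-6.8)
E
```

```text
t 4.15 pos [ 463.967 -104.094   45.651] F [ 0.241 -0.147 -1.553] w 52.20361188975568 j [ 0.298  0.565 -0.23   2.262  0.365  0.348 -0.343]
axes x,y,z: [[-0.0, 0.0, -1.0], [0.99, -0.1, -0.0], [-0.1, -0.99, 0.0]]
offset cm [-10.448  17.823  -8.754] rot [1.006 0.002 0.04 ]
```

View pics/s1.png

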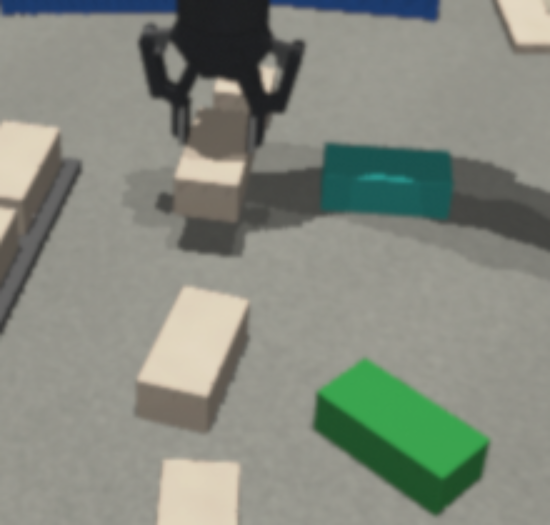

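Request:
move_arm:
  fingers: [5.0,5.0,5.0,5.0,5.0,5.0,5.0,5.0,5.0,5.0]
  offset:
    - [-2,0,0]
    - [-5,1.5,-0.7]
    - [-7,5,-2.5]
    - [-7,9,-4.4]
    - [-7,13,-6.4]
    - [-7,16,-7.9]
    - [-7,17.8,-8.75]
    - [-5,17.8,-8.75]
    - [-3,17.8,-8.75]
    - [-3,17.8,-8.75]
  rot:
    - [0,0,0]
    - [0,0,0]
    - [0.5,0,0]
    - [1,0,0]
    - [1,0,0]
    - [1,0,0]
    - [1,0,0]
    - [1,0,0]
    - [1,0,0]
    - [1,0,0]

```text
time: 5.4
eef_pos: [645.9, -36.1, 72.3]
tcp_rot: [-0.526, -0.471, 0.531, -0.468]
contact_force: [0.4, 0.3, -1.9]
width: 52.3
```

Request:
move_arm:
  fingers: [5.0,5.0]
  offset:
    - [0,0,0]
    - [0,0,0]
  rot:
    - [0,0,0]
    - [0,0,0]

```text
time: 5.65
eef_pos: [650.6, -35.2, 76.6]
tcp_rot: [0.529, 0.469, -0.529, 0.47]
contact_force: [-0.0, -0.1, -1.6]
width: 52.1
```

```bash
python3 - <<'E'
from h import *
im=arm.capture("top");cv2.imwrite("pics/t2.png",cv2.resize(im[90:200,170:390],None,fx=3,fy=3)[:,:,::-1])
plan((650.2,-35.0,61),-6.8)
E
```

```text
t 5.7 pos [650.772 -35.101  76.676] F [ 0.124 -0.301 -2.395] w 52.397025863323606 j [ 0.181  0.667 -0.289  1.857  0.293  0.657 -0.401]
axes x,y,z: [[0.0, -0.0, -1.0], [0.99, -0.12, 0.0], [-0.12, -0.99, -0.0]]
offset cm [ 1.568 -0.06  -0.003] rot [-0.003 -0.006 -0.081]
```

View pics/t2.png

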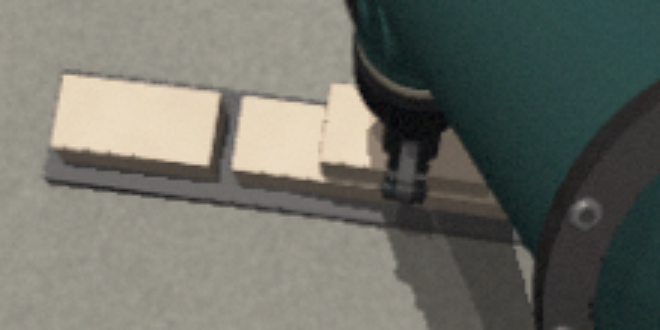

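The brick hangs over the right joint, parallel to the row. I'll lower it gently.

Request:
move_arm:
  fingers: [5.0,5.0,5.0,5.0,5.0,5.0]
  offset:
    - [0.7,0,0]
    - [1.2,0,0]
    - [1.4,0,0]
    - [1.6,0,0]
    - [1.7,0,0]
    - [1.7,0,0]
  rot:
    - [0,0,0]
    - [0,0,0]
    - [0,0,0]
    - [0,0,0]
    - [0,0,0]
    - [0,0,0]

```text
time: 6.45
eef_pos: [650.3, -34.9, 59.4]
tcp_rot: [-0.529, -0.469, 0.529, -0.47]
contact_force: [-1.4, -0.4, 3.1]
width: 52.0
```

Request:
move_arm:
  fingers: [5.8,7,8.5,8.5,8.5,8.5]
  offset:
    - [0,0,0]
    - [0,0,0]
    - [0,0,0]
    - [0,0,0]
    - [0,0,0]
    - [0,0,0]
  rot:
    - [0,0,0]
    - [0,0,0]
    - [0,0,0]
    - [0,0,0]
    - [0,0,0]
    - [0,0,0]

```text
time: 7.2
eef_pos: [650.3, -35.0, 58.9]
tcp_rot: [-0.529, -0.47, 0.529, -0.469]
contact_force: [0.6, -0.2, -0.4]
width: 84.9
```

Request:
move_arm:
  fingers: [8.5,8.5,8.5,8.5,8.5]
  offset:
    - [-2,0,0]
    - [-6,0,0]
    - [-10,0,0]
    - [-10,0,0]
    - [-10,0,0]
  rot:
    - [0,0,0]
    - [0,0,0]
    - [0,0,0]
    - [0,0,0]
    - [0,0,0]

```text
time: 7.82
eef_pos: [650.1, -35.1, 159.5]
tcp_rot: [0.529, 0.469, -0.529, 0.47]
contact_force: [-0.6, -0.1, -1.0]
width: 85.1
```

```bash
python3 -c "
from h import *
plan((463.9,106.2,160),-12.3)"
```

```text
t 7.825 pos [650.054 -35.111 159.488] F [-0.558 -0.112 -0.983] w 85.11269392301075 j [ 0.212  0.566 -0.33   1.809  0.244  0.807 -0.359]
axes x,y,z: [[0.0, -0.0, -1.0], [0.99, -0.12, 0.0], [-0.12, -0.99, 0.0]]
offset cm [ -0.061 -20.156 -11.83 ] rot [ 5.506  0.011 -0.022]
```

Request:
move_arm:
  fingers: [8.5,8.5,8.5,8.5,8.5,8.5,8.5,8.5]
  offset:
    - [0,-4,-2.4]
    - [0,-9,-5.3]
    - [0,-14,-8.2]
    - [0,-18,-10.6]
    - [3,-20.2,-11.8]
    - [7,-20.2,-11.8]
    - [7,-20.2,-11.8]
    - [7,-20.2,-11.8]
  rot:
    - [1,0,0]
    - [2.5,0,0]
    - [4,0,0]
    - [5.5,0,0]
    - [5.5,0,0]
    - [5.5,0,0]
    - [5.5,0,0]
    - [5.5,0,0]

```text
time: 8.82
eef_pos: [464.0, 106.0, 89.1]
tcp_rot: [-0.551, -0.444, 0.551, -0.443]
contact_force: [-0.1, 0.1, 0.5]
width: 85.3
```

```bash
python3 - <<'E'
from h import *
im=arm.capture("top")
for z,roi in((92,(250,100,380,175)),(40,(200,205,450,265))):
    for o in faces(im,z,roi,120):print(np.round(o[:5],1),o[5])
im=arm.capture("side");cv2.imwrite("pics/s3.png",im[:,:,::-1])
plan((463.9,106.2,6),-12.3)
E
```

```text
[644.9 -34.9  63.3 233.6  -6.6] [307.33680556 139.375     ]
[ 447.7 -282.4   54.6   55.    84.6] [422.25252525 240.62626263]
t 8.925 pos [464.808 106.052  89.865] F [-0.411 -0.384  0.272] w 84.69491669143311 j [-0.108  0.483 -0.277  2.238  0.296  0.451 -0.837]
axes x,y,z: [[0.0, 0.0, -1.0], [0.98, -0.21, 0.0], [-0.21, -0.98, -0.0]]
offset cm [ 8.386 -0.107  0.013] rot [-0.04  -0.052 -0.102]
```

View pics/s3.png

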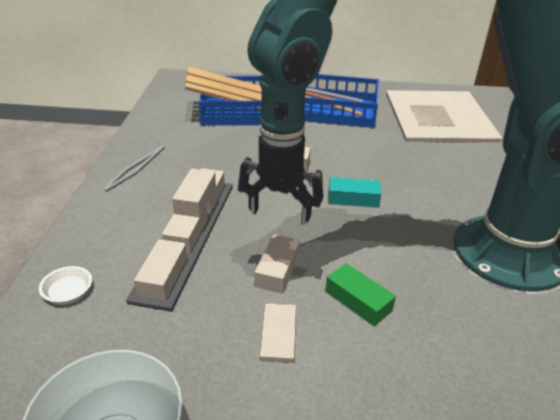

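The first brick sits flat over the far joint (196,192), and the open gripper is above the second brick (277,262). Now I grasp that one.

Request:
move_arm:
  fingers: [8.5,8.5,8.5,8.5,8.5]
  offset:
    - [4,0,0]
    - [6.5,-0.1,0]
    - [7.8,-0.1,0]
    - [8.3,-0.1,0]
    - [8.3,-0.1,0]
  rot:
    - [0,0,0]
    - [0,0,0]
    - [0,0,0]
    - [0,0,0]
    - [0,0,0]

```text
time: 9.55
eef_pos: [463.3, 106.4, 6.4]
tcp_rot: [0.551, 0.443, -0.55, 0.444]
contact_force: [-0.1, -0.1, -0.4]
width: 85.2
```

Request:
move_arm:
  fingers: [5.0,5.0,5.0,5.0,5.0,5.0,5.0,5.0]
  offset:
    - [0,0,0]
    - [0,0,0]
    - [0,0,0]
    - [0,0,0]
    - [0,0,0]
    - [0,0,0]
    - [0,0,0]
    - [0,0,0]
  rot:
    - [0,0,0]
    - [0,0,0]
    - [0,0,0]
    - [0,0,0]
    - [0,0,0]
    - [0,0,0]
    - [0,0,0]
    - [0,0,0]
  force: 40

```text
time: 10.55
eef_pos: [463.8, 106.5, 7.1]
tcp_rot: [0.551, 0.443, -0.55, 0.444]
contact_force: [-1.1, -0.2, 8.6]
width: 52.7
```

Request:
move_arm:
  fingers: [5.0,5.0,5.0,5.0,5.0,5.0,5.0]
  offset:
    - [-0.5,0,0]
    - [-2,0,0]
    - [-5,0,0]
    - [-9,0,0]
    - [-12,0,0]
    - [-12,0,0]
    - [-12,0,0]
  rot:
    - [0,0,0]
    - [0,0,0]
    - [0,0,0]
    - [0,0,0]
    - [0,0,0]
    - [0,0,0]
    - [0,0,0]

```text
time: 11.42
eef_pos: [461.9, 105.8, 125.7]
tcp_rot: [-0.55, -0.444, 0.551, -0.443]
contact_force: [-0.5, 0.7, -2.7]
width: 52.1
```

```bash
python3 -c "
from h import *
plan((665.3,94.3,125),-6.8)"
```

```text
t 11.425 pos [461.946 105.792 125.726] F [-0.5    0.65  -2.734] w 52.102320230000736 j [-0.062  0.421 -0.332  2.217  0.263  0.54  -0.809]
axes x,y,z: [[-0.0, -0.0, -1.0], [0.98, -0.21, -0.0], [-0.21, -0.98, 0.0]]
offset cm [ 0.056 20.113 -3.211] rot [-5.506  0.036  0.044]
```

Request:
move_arm:
  fingers: [5.0,5.0,5.0,5.0,5.0,5.0,5.0,5.0,5.0,5.0]
  offset:
    - [0,2,-0.3]
    - [0,6,-1]
    - [0,10,-1.6]
    - [0,14,-2.2]
    - [0,17.5,-2.8]
    - [0,20,-3.2]
    - [0,20,-3.2]
    - [2.5,20,-3.2]
    - [5,20,-3.2]
    - [5,20,-3.2]
  rot:
    - [0,0,0]
    - [-2,0,0]
    - [-4,0,0]
    - [-5.5,0,0]
    - [-5.5,0,0]
    - [-5.5,0,0]
    - [-5.5,0,0]
    - [-5.5,0,0]
    - [-5.5,0,0]
    - [-5.5,0,0]

```text
time: 12.68
eef_pos: [660.5, 94.4, 72.6]
tcp_rot: [-0.526, -0.471, 0.531, -0.468]
contact_force: [-0.2, -0.3, -2.0]
width: 52.7
```

Request:
move_arm:
  fingers: [5.0,5.0]
  offset:
    - [0,0,0]
    - [0,0,0]
  rot:
    - [0,0,0]
    - [0,0,0]

```text
time: 12.92
eef_pos: [665.5, 95.4, 77.0]
tcp_rot: [0.529, 0.469, -0.528, 0.47]
contact_force: [-0.2, 0.3, -2.3]
width: 52.5
```

```bash
python3 - <<'E'
from h import *
im=arm.capture("top");cv2.imwrite("pics/t4.png",cv2.resize(im[90:200,170:390],None,fx=3,fy=3)[:,:,::-1])
for o in faces(im,92,(180,100,380,175),120):print(np.round(o[:5],1),o[5])
plan((665.3,94.3,59.5),-6.8)
E
```

```text
[664.6 186.   40.8  53.3  83.4] [197.19753086 127.95061728]
t 12.975 pos [665.568  95.275  77.039] F [-0.068 -0.154 -0.924] w 52.34150343106235 j [ 0.004  0.691 -0.319  1.807  0.319  0.692 -0.613]
axes x,y,z: [[0.0, 0.0, -1.0], [0.99, -0.12, 0.0], [-0.12, -0.99, -0.0]]
offset cm [ 1.754 -0.018  0.101] rot [ 0.016 -0.032 -0.098]
```

View pics/t4.png

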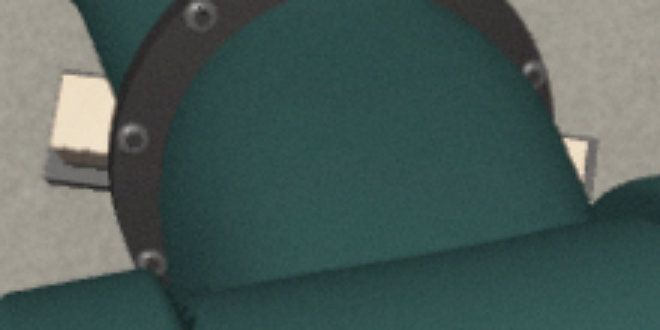

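The arm hides the spot in this view, showing only the course's ends at (80,115) and (580,160). The pose reads right and the first placing went well, so I lower with 1 mm of correction along the row.

Request:
move_arm:
  fingers: [5.0,5.0,5.0,5.0,5.0,5.0]
  offset:
    - [0.7,0,0.1]
    - [1.2,0,0.1]
    - [1.45,0,0.1]
    - [1.65,0,0.1]
    - [1.75,0,0.1]
    - [1.75,0,0.1]
  rot:
    - [0,0,0]
    - [0,0,0]
    - [0,0,0]
    - [0,0,0]
    - [0,0,0]
    - [0,0,0]

```text
time: 13.72
eef_pos: [664.6, 93.9, 59.4]
tcp_rot: [-0.529, -0.469, 0.529, -0.47]
contact_force: [-3.3, -1.5, 4.2]
width: 52.4
```

Touched down (4.2 N upward). I release, rise and back off for a clear view.

Request:
move_arm:
  fingers: [5.8,7,8.5,8.5,8.5,8.5]
  offset:
    - [0,0,0]
    - [0,0,0]
    - [0,0,0]
    - [0,0,0]
    - [0,0,0]
    - [0,0,0]
  rot:
    - [0,0,0]
    - [0,0,0]
    - [0,0,0]
    - [0,0,0]
    - [0,0,0]
    - [0,0,0]

```text
time: 14.48
eef_pos: [664.8, 94.0, 58.3]
tcp_rot: [0.529, 0.47, -0.529, 0.469]
contact_force: [-0.3, -0.0, 1.2]
width: 85.1
```

Request:
move_arm:
  fingers: [8.5,8.5,8.5,8.5,8.5,8.5,8.5,8.5,8.5,8.5]
  offset:
    - [-2,0,0]
    - [-6,0,0]
    - [-11,0,0]
    - [-15,0,0]
    - [-15,-4,2]
    - [-15,-8,6]
    - [-15,-12,11]
    - [-15,-15,16]
    - [-15,-17,21]
    - [-15,-18,26]
  rot:
    - [0,0,0]
    - [0,0,0]
    - [0,0,0]
    - [0,0,0]
    - [0,0,0]
    - [0,0,0]
    - [0,0,0]
    - [0,0,0]
    - [0,0,0]
    - [0,0,0]

```text
time: 15.72
eef_pos: [454.1, -144.1, 209.9]
tcp_rot: [0.529, 0.469, -0.528, 0.47]
contact_force: [0.8, 0.1, 0.4]
width: 85.1
```

Request:
move_arm:
  fingers: [8.5,8.5,8.5,8.5,8.5,8.5,8.5,8.5,8.5,8.5]
  offset:
    - [0,0,-5]
    - [0,0,-10]
    - [0,0,-15]
    - [0,0,-20]
    - [0,0,-20]
    - [0,0,-20]
    - [0,0,-20]
    - [0,0,-20]
    - [0,0,-20]
    - [0,0,-20]
  rot:
    - [0,0,0]
    - [0,0,0]
    - [0,0,0]
    - [0,0,0]
    - [0,0,0]
    - [0,0,0]
    - [0,0,0]
    - [0,0,0]
    - [0,0,0]
    - [0,0,0]

```text
time: 16.98
eef_pos: [479.0, 55.3, 208.4]
tcp_rot: [-0.529, -0.469, 0.529, -0.469]
contact_force: [-0.5, 0.3, -0.5]
width: 85.3
```

```bash
python3 - <<'E'
from h import *
im=arm.capture("top");cv2.imwrite("pics/t5.png",im[:,:,::-1])
for o in faces(im,92,(180,95,380,175),150):print(np.round(o[:5],1),o[5])
for o in faces(im,40,(390,220,450,265),130):print("half",np.round(o[:5],1))
cv2.imwrite("pics/s5.png",arm.capture("side")[:,:,::-1])
print(arm.read_state()["eef_pos"])
E
```

```text
[665.1 121.   59.4 170.   -3.1] [230.28634361 126.0660793 ]
[642.5 -58.7  62.8 185.   -6.9] [318.35222672 140.50202429]
half [ 447.7 -282.4   54.2   54.7   85. ]
[478.97144388  55.58040215 208.3592088 ]
```

View pics/t5.png

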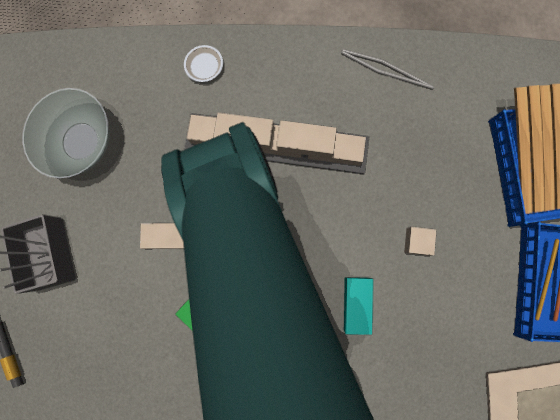

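View pics/s5.png

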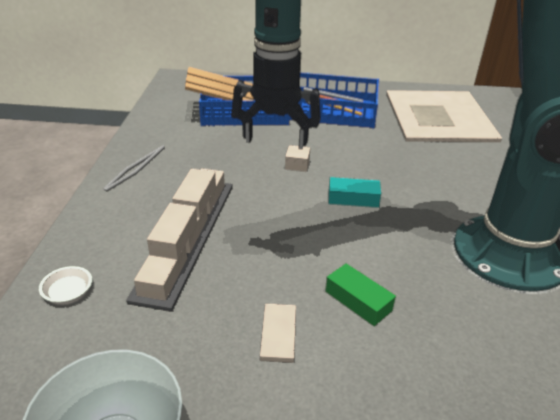

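Both bricks lie on the course, centred near (244,131) and (306,139) in the top view, and the half brick has not moved. For a last check I overlay the ideal top-face outlines on both views.

```bash
python3 - <<'E'
from h import *
a=np.radians(-6.8);u=np.array([-np.sin(a),np.cos(a),0]);v=np.array([np.cos(a),np.sin(a),0]);C=np.array([657.8,29.5,92])
outs=[]
for n,f,(x0,y0,x1,y1) in(("top","t5",(180,95,380,180)),("side","s5",(120,155,240,310))):
    im=cv2.resize(cv2.imread(f"pics/{f}.png")[y0:y1,x0:x1],None,fx=3,fy=3,interpolation=cv2.INTER_CUBIC)
    for s in(1,-1):
        P=[C+s*65*u+i*57.5*u+j*27.5*v for i,j in((1,1),(1,-1),(-1,-1),(-1,1))]
        q=(proj(n,P)-[x0,y0]+.5)*3
        cv2.polylines(im,[np.int32(q.round())],True,(0,0,255),1)
    outs.append(im)
H=max(o.shape[0] for o in outs);W=[cv2.copyMakeBorder(o,0,H-o.shape[0],0,0,0) for o in outs]
o=np.hstack(W);o=cv2.resize(o,None,fx=.82,fy=.82);print(o.shape);cv2.imwrite("pics/ov.png",o)
E
```

```text
(381, 787, 3)
```

View pics/ov.png

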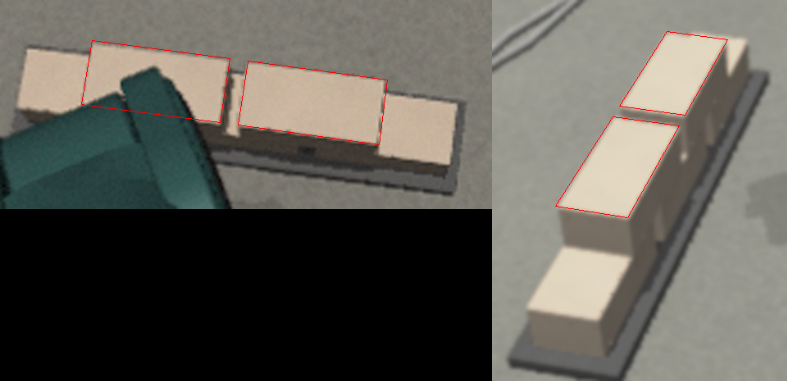

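The outlines match both bricks' top faces to within about 2 mm in both views, so I hand the job in.

```bash
python3 -c "
from bench import arm
print(arm.close_job())"
```

```text
the job is handed in; nothing more can be done
None
```

I laid both full bricks flat across the two open joints, each set down under light contact (3–4 N), and handed the job in at about 17 s of the 46 s allowed. No verdict is reported.

- **Placement:** ideal top-face outlines drawn over both camera views matched both bricks to about 2 mm. The arm hid part of the left brick in the top view, but the side view showed it whole.
- **Half brick:** it measured within 1 mm of where it started. The slab and the coloured look-alikes were not touched.
- **Failed checks:** the automatic top-face fit of the placed bricks was no use, because their faces merged with the course bricks and the arm. I relied on the outlines instead. The gripper also read about 52 mm on the 55 mm bricks, but both grips held.

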